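# Level the resin-casting plate

## Task

Level the metal casting plate before resin is poured into its mould: turn its two black foot-screw knobs, one after the other, until the bubble of the round vial rests centred, wholly inside the black ring mark, and let go. Do not shift or knock over the things standing around it.

Things in the scene. Friction and masses are not known exactly. Their poses are not given: they have to be found in the camera images.
- stand: Fixed wooden baseboard 280 x 240 x 10 mm; origin under its centre. It may point any way. Above it is the aluminium plate, 255 x 215 x 8 mm, its top 42 mm over the table. Plate axes, from the board's middle: +x along the 280 mm side to the fixed foot, +y to screw a. A white mould 8 mm high is fixed on the plate between vial and fixed foot.
- vial_centre (a point): Centre of the black ring mark (7.5 mm inner radius) on the face of the round vial, 53 mm over the table, at plate x = -15, y = 0 mm. The vial is a black disc 66 mm across and 10 mm high on the plate, with a green face 55 mm across.
- bubble_centre (a point): Centre of the white bubble, a disc 10 mm across on the vial's face. It moves in the plane of the face towards the higher side of the plate; at the centre of the ring mark the plate is level.
- fixed_foot (a point): Top of the steel acorn nut (11 mm high, 18 mm across) over the plate's one fixed foot, at plate x = 110, y = 0 mm, 53 mm over the table. The plate pivots on this foot; it cannot be adjusted.
- screw_a_grip (a point): Half-way up the round fluted black knob of foot screw a, at plate x = -80, y = 90 mm. Knob 34 mm across, 34 mm high, from 52 to 86 mm over the table (up to 3 more or less as the plate tilts), grip at any yaw. Clockwise from above lifts its corner: the bubble moves 7 mm per rad at right angles to the line fixed foot - screw b, to screw a's side. Light friction (0.05 N m), stays where left.
- screw_b_grip (a point): The same for foot screw b, at plate x = -80, y = -90 mm; an equal knob. Clockwise from above lifts its corner: the bubble moves 7 mm per rad at right angles to the line fixed foot - screw a, to screw b's side. Both screws have stops 1.55 rad either way of level and start less than 1.4 rad from level.
- dropper: Bystander: small amber bottle 28 mm across, 75 mm high, standing loose beside the stand; origin at the centre of its underside.
- tub_a: Bystander: low lidded glass tub 56 mm across, 32 mm high, loose beside the stand; origin at the centre of its underside.
- tub_b: Bystander: low lidded glass tub 48 mm across, 30 mm high, loose beside the stand; origin at the centre of its underside.
- bowl: Bystander: black bowl 120 mm across, 50 mm high; origin at the centre of its underside.
- brush: Bystander: brush 160 mm long, lying; origin on its underside.
- sherd: Bystander: flat ceramic sherd 45 x 30 x 8 mm; origin at the centre of its underside.
- cup: Bystander: white cup 60 mm across, 60 mm high; origin at the centre of its underside.

How it is judged:
At the end, for the whole second after the job is handed in: The bubble rests within 3 mm of the centre of the ring mark (wholly inside the ring is within 2.5 mm), and the knobs are released (horizontal distance between bubble_centre and vial_centre below 0.003 m); the robot touches nothing.
It fails at once if a bystander (dropper bottle, tub, bowl, brush, sherd or cup) is shifted by more than 25 mm or knocked over (distance of any of dropper, tub_a, tub_b, bowl, brush, sherd, cup from where it was at the start of the episode above 0.025 m or angle between any of dropper, cup's own z axis and vertical above 0.6 rad).
It also fails if it takes over 59 s, if anything falls off the work surface, if the arm or the gripper's body presses on something with over 40 N, if the wrist force passes 120 N, or if a joint passes its speed limit or range.

## Robot

A 6-joint arm with a two-finger parallel gripper is mounted at the origin on the work surface. World frame = base frame: x ahead of the robot, y to its left, z up, the work surface at z = 0. Lengths are in m, angles in rad, forces in N, time in s.
With the tool pointing down it reaches from about 0.325 to 0.9 m from the base axis. Payload 3.5 kg.
Tool frame: the origin (TCP) lies on the centre line of the jaws, within the pads' length; the fingertips stand 8 mm ahead of it and the grasp point (between the pads) lies 11 mm behind it; z points along the fingers, y is the direction in which the jaws open and shut (so a half turn about z gives the same grasp; the last joint's range is limited). The gripper opens to 85 mm and grips with 20 to 120 N. Pads are 22 mm wide; open, the fingers measure 114 mm over their backs; the gripper's body (76 mm by 85 mm) begins 54 mm behind the grasp point. The pads swing forward as they close: fully open they stand 13 mm farther back than shut.
Start: joints at [-1.34, 0.276, -0.026, 1.268, 0, 1.467], TCP at [0.205, -0.591, 0.239] pointing down, gripper open.
Joint ranges: [-3.12, 3.12], [-0.85, 1.88], [-1.08, 1.24], [-1.95, 2.15], [-1.57, 1.53], [-3.14, 3.14]. Speed limits (rad/s): [2.57, 2.57, 3.14, 3.14, 3.14, 3.14].

## Interface

Orientations are given as [roll, pitch, yaw] about the fixed x, y, z axes, in that order (R = Rz(yaw) Ry(pitch) Rx(roll)).
In Python, from plant import ctrl gives the robot as it stands. The module is installed in compiled form; this text tells all that it offers.
- The arm moves only by the tool carry_out, never from a script. Its argument "series" is a list of rows, each an object with "jaw": the opening in per cent of the stroke, from 0 (shut) to 100 (fully open); "linear": the shift along the tool's x, y, z in m, a list of three; "spin": the turn about the tool's z in degrees. In form: [{"jaw": jaw, "linear": [tx, ty, tz], "spin": spin}, ...]. A call has 1 to 10 rows; each row shifts and turns the pose as measured when the row begins, along the tool's axes as they then stand; what a row does not reach is not made up. A row lasts 1/10 s, in which the tool goes at most 50 mm and 8.59 degrees, less where a joint would pass 70% of its speed; a pose out of reach is approached as far as the arm can. A call with a gripper value outside its range is refused whole. The fingers move at their own pace and stop on an object; "squeeze" is the grip in N (left out, the last holds). Time passes only in rows, so rows that do not move let the fingers close. It gives the time, the measured TCP pose, the force and the opening at its end, in the units of the state.
- ctrl.sense(): the state, without advancing time (a new reading comes with each control period).
- ctrl.get_image(name): name is "scene" or "top" or "wrist"; returns (picture, depth): 400x640x3 uint8, red, green, blue; 400x640 float32, m along the optical axis (not along the pixel's ray), 0 where there is no reading.
- ctrl.get_calibration(name): a dict with "fx", "fy", "cx", "cy" (pixels), "D" ([k1, k2, p1, p2, k3] as OpenCV has them; the pictures are not rectified), "origin" and "attitude" of the camera in the world. Camera axes: x right, y down, z forward; pixel columns grow to the right and rows downward; lengths in m; the calibration is good to about 2 mm. A picture is of the moment at which its call begins: read the wrist's pose just before it. get_calibration takes no time and is no camera call; for the wrist camera it gives the pose at the moment of the call.
- ctrl.close_job(): hands the job in, once; it reports no verdict.
The state is a dict: "time_s": time; "joints": joint angles; "joint_velocities": joint speeds; "effort": joint torques, N m; "tcp_pos": TCP position; "eef_rot": TCP orientation; "force": force on the tool from outside, world axes, zero at the start; "ft_torque": the same for the moment, N m; "grip_width": finger opening in m.
Only numpy, scipy, OpenCV 4.12 (cv2) and the standard library are available. Lean on these libraries where they do the work, as an engineer would, in place of code of your own. Each camera call takes 0.05 s, during which the arm holds its last target. There are 200 camera calls.

## Working session

There is one attempt and no reset: what is moved stays moved. The work goes in short steps, Python scripts to look and compute and a tool call to move; the robot and the scene stay as the last step left them, time stands still between calls to the robot, and variables do not carry over. Pictures are saved under pics/ and viewed, about 8 in all and at most 12, crops included, and the job is handed in when it is done.

Besides the shell and the picture viewer there is one more tool, called after "Request:" by a JSON object that holds its "name" and its "arguments", one argument or row to a line. carry_out: Moves the arm, as the interface text tells. Its arguments: {"type":"object","properties":{"series":{"type":"array"},"squeeze":{"type":"number"}},"required":["series"]}

```bash
mkdir -p pics
cat > h.py <<'E'
import numpy as np, cv2
from plant import ctrl
from scipy.spatial.transform import Rotation as R
def cal(n):
    c=ctrl.get_calibration(n); K=np.array([[c['fx'],0,c['cx']],[0,c['fy'],c['cy']],[0,0,1]]);a=np.array(c['attitude'],float)
    M=a if a.shape==(3,3) else R.from_euler('xyz',a).as_matrix()
    return K,np.array(c['D'],float),np.array(c['origin'],float),M
def ray(n,uv,z,c=None):
    K,D,o,M=c or cal(n)
    p=cv2.undistortPoints(np.array(uv,float).reshape(-1,1,2),K,D)[:,0]
    d=np.c_[p,np.ones(len(p))]@M.T
    return o+d*((z-o[2])/d[:,2])[:,None]
def proj(n,P,c=None):
    K,D,o,M=c or cal(n)
    return cv2.projectPoints(np.array(P,float).reshape(-1,3),cv2.Rodrigues(M.T)[0],-M.T@o,K,D)[0][:,0]
def save(n,im): cv2.imwrite('pics/'+n,im[:,:,::-1])
E
python3 - <<'E'
from h import *
print(ctrl.sense())
for n in('top','scene'):
    print(n,ctrl.get_calibration(n)); im,d=ctrl.get_image(n); save(n+'0.png',im); np.save(n+'0.npy',im)
E
```

```text
{'time_s': 0.0, 'joints': array([-1.34041222e+00,  2.77100251e-01, -2.78890253e-02,  1.26802038e+00,
       -9.58960849e-06,  1.46742337e+00]), 'joint_velocities': array([-8.81286135e-05,  9.07476720e-04,  8.05902725e-04,  1.03067858e-03,
       -3.04472898e-04, -1.20854163e-03]), 'effort': array([ 1.69013383e-03, -4.45503867e+01,  2.95208234e+01,  1.64822355e-02,
        4.12447753e-05,  8.43041136e-06]), 'tcp_pos': array([ 0.20457378, -0.58975482,  0.2381762 ]), 'eef_rot': array([-3.13939015e+00, -2.18852977e-04,  3.33756834e-01]), 'force': array([-0.26929147,  1.09560783,  0.6528141 ]), 'ft_torque': array([0.01262324, 0.04131176, 0.00821765]), 'grip_width': 0.08574101956408908}
top {'fx': 373.7859610907809, 'fy': 373.7859610907809, 'cx': 316.03961420261857, 'cy': 195.39145136340164, 'D': array([-0.04838761,  0.        ,  0.        ,  0.        ,  0.        ]), 'origin': array([ 0.50234825, -0.00439009,  1.03074984]), 'attitude': array([-3.08325828, -0.01202405, -1.54969239])}
scene {'fx': 362.4276538703244, 'fy': 362.4276538703244, 'cx': 314.28592725517234, 'cy': 199.66122072181972, 'D': array([-0.03468933,  0.        ,  0.        ,  0.        ,  0.        ]), 'origin': array([ 0.85151452, -0.50411071,  0.77170251]), 'attitude': array([-2.44678122, -0.00413983,  0.47295252])}
```

View pics/top0.png

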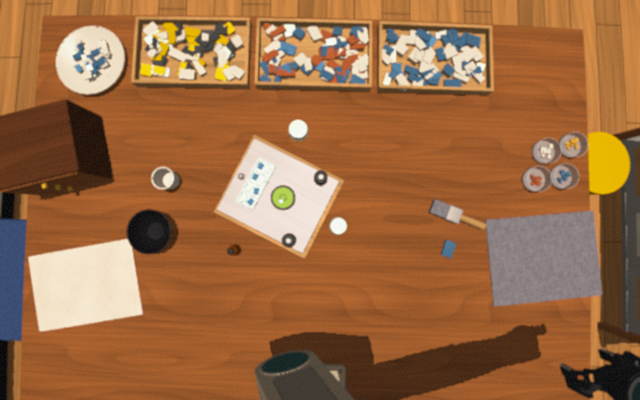

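View pics/scene0.png

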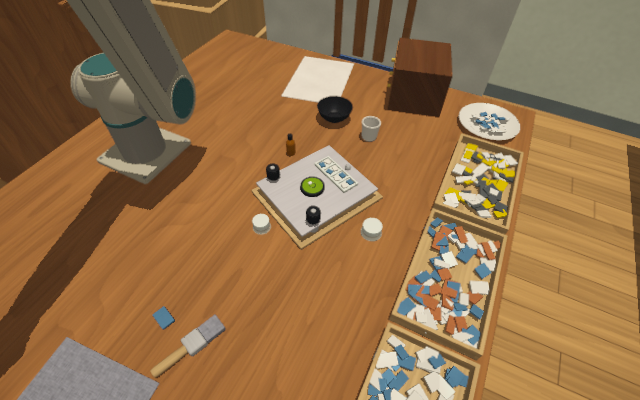

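The top view shows the vial at (283,198), the fixed foot at (241,177), knob a at (289,240), knob b at (320,177), the dropper at (234,250) and the tubs at (338,226) and (298,129). The scene view agrees with this.

```bash
cat > m.py <<'E'
from h import *
def blobs(mask,seed,r):
    y,x=np.nonzero(mask); k=np.hypot(x-seed[0],y-seed[1])<r
    return [x[k].mean(),y[k].mean()],k.sum()
E
python3 - <<'E'
from m import *
for n,s in(('top',dict(v=(283,198),a=(289,240),b=(320,177),t1=(338,226),t2=(298,129),dr=(234,250))),('scene',dict(v=(313,186),a=(273,172),b=(313,214)))):
    im=np.load(n+'0.npy').astype(int); r,g,b=im[:,:,0],im[:,:,1],im[:,:,2]
    for k,p in s.items():
        m={'v':(g>b+60)&(g>r+15),'a':im.max(2)<70,'b':im.max(2)<70,'t':im.min(2)>150,'d':(r<120)}[k[0]]
        z={'v':.053,'a':.078 if n=='top' else .069,'b':.078 if n=='top' else .069,'t':.03,'d':.07}[k[0]]
        c,N=blobs(m,p,14); print(n,k,np.round(c,1),N,ray(n,c,z)[0].round(4))
P=ray('top',[[283,198],[289,240],[320,177],[241,177]],.053);
E
```

```text
top v [282.4 196.9] 341 [0.5538 0.073  0.053 ]
top a [291.1 241.2] 17 [0.4404 0.0461 0.078 ]
top b [320.6 181.9] 19 [ 0.5929 -0.0257  0.078 ]
top t1 [337.9 225.4] 224 [ 0.4819 -0.0753  0.03  ]
top t2 [297.6 128.6] 271 [0.7415 0.0387 0.03  ]
top dr [234.1 249.7] 125 [0.4152 0.1915 0.07  ]
scene v [312.  185.2] 243 [0.5529 0.0726 0.053 ]
scene a [272.4 172.5] 166 [0.4438 0.0517 0.069 ]
scene b [312.5 215.6] 192 [ 0.6066 -0.0284  0.069 ]
```

Run:
```python
from m import *
K,D,o,M=cal('wrist'); s=ctrl.sense(); T=R.from_euler('xyz',s['eef_rot']).as_matrix()
print(K[0,0],'cam in tool',T.T@(o-s['tcp_pos']),'\n',(T.T@M).round(2))
```

```text
314.9407250003847 cam in tool [ 0.07277918  0.00081819 -0.13621864] 
 [[ 0.   -0.96 -0.29]
 [ 1.    0.   -0.  ]
 [ 0.   -0.29  0.96]]
```

Request:
{"name": "carry_out", "arguments": {
  "series": [
    {"jaw":100,"linear":[0,0,0],"spin":-8.5},
    {"jaw":100,"linear":[0,0,0],"spin":-8.5},
    {"jaw":100,"linear":[0,0,0],"spin":-8.5},
    {"jaw":100,"linear":[0,0,0],"spin":-8.5},
    {"jaw":100,"linear":[0,0,0],"spin":-8.5},
    {"jaw":100,"linear":[0,0,0],"spin":-8.5},
    {"jaw":100,"linear":[0,0,0],"spin":-8.5},
    {"jaw":100,"linear":[0,0,0],"spin":-8.5},
    {"jaw":100,"linear":[0,0,0],"spin":-8.5},
    {"jaw":100,"linear":[0,0,0],"spin":-8.5}
  ]
}}

```text
time_s: 1.1
tcp_pos: [0.2035, -0.5851, 0.2309]
eef_rot: [3.141, -0.016, 1.838]
force: [0.7, 0.4, 0.0]
grip_width: 0.0852
```

Request:
{"name": "carry_out", "arguments": {
  "series": [
    {"jaw":100,"linear":[0.034,0.033,-0.001],"spin":0},
    {"jaw":100,"linear":[0.034,0.033,-0.001],"spin":0},
    {"jaw":100,"linear":[0.034,0.033,-0.001],"spin":0},
    {"jaw":100,"linear":[0.034,0.033,-0.001],"spin":0},
    {"jaw":100,"linear":[0.034,0.033,-0.001],"spin":0},
    {"jaw":100,"linear":[0.034,0.033,-0.001],"spin":0},
    {"jaw":100,"linear":[0.034,0.033,-0.001],"spin":0},
    {"jaw":100,"linear":[0.034,0.033,-0.001],"spin":0},
    {"jaw":100,"linear":[0.034,0.033,-0.001],"spin":0},
    {"jaw":100,"linear":[0.034,0.033,-0.001],"spin":0}
  ]
}}

```text
time_s: 2.1
tcp_pos: [0.435, -0.1589, 0.2415]
eef_rot: [-3.141, -0.02, 1.829]
force: [-0.1, -0.3, -0.2]
grip_width: 0.0853
```

Request:
{"name": "carry_out", "arguments": {
  "series": [
    {"jaw":100,"linear":[0.034,0.033,0],"spin":0},
    {"jaw":100,"linear":[0.034,0.033,0],"spin":0},
    {"jaw":100,"linear":[0.034,0.033,0],"spin":0},
    {"jaw":100,"linear":[0.034,0.033,0],"spin":0},
    {"jaw":100,"linear":[0,0,0],"spin":0},
    {"jaw":100,"linear":[0,0,0],"spin":0}
  ]
}}

```text
time_s: 2.7
tcp_pos: [0.5308, 0.0199, 0.2423]
eef_rot: [-3.14, -0.021, 1.838]
force: [-0.0, 0.3, -0.7]
grip_width: 0.085
```

Run:
```python
from m import *
print(ctrl.sense()['joints'].round(2)); np.save('w1c.npy',np.array(cal('wrist'),dtype=object),allow_pickle=True)
im,d=ctrl.get_image('wrist'); save('w1.png',im); np.save('w1.npy',im)
print(proj('wrist',[[.554,.073,.053],[.442,.050,.086],[.602,-.028,.086]]))
```

```text
[-0.09  0.11 -0.22  1.25  0.02  1.21]
[[352.94221529 131.74108806]
 [233.01028866 126.40213667]
 [372.44271383 244.3120871 ]]
```

View pics/w1.png

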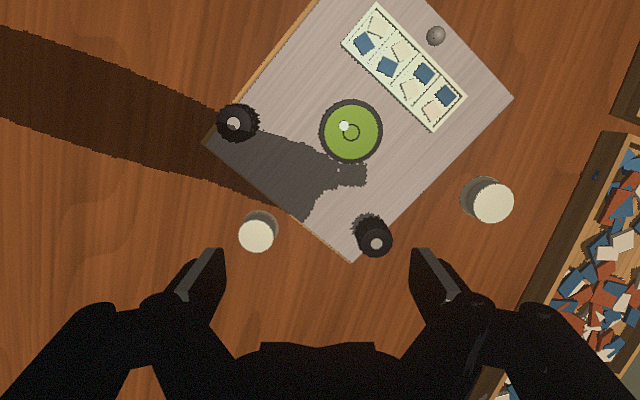

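The wrist view is clear: green face centred about (351,132), bubble at (344,126), knob a cap at (234,124) and knob b cap at (376,243).

```bash
cat >> m.py <<'E'
def level(im,c,vp=None):
    "bubble offset; returns face centre, bubble, offset (world), screw turns a,b (rad, + = clockwise) using plate axis yaw Y"
    i=im.astype(int); uv=proj('wrist',[[.554,.073,.053]],c)[0] if vp is None else np.array(vp)
    yy,xx=np.mgrid[:400,:640]; near=np.hypot(xx-uv[0],yy-uv[1])<60
    g=((i[:,:,1]>i[:,:,2]+40)&(i[:,:,1]>i[:,:,0]+8)&near).astype(np.uint8)
    cs=max(cv2.findContours(g,cv2.RETR_EXTERNAL,cv2.CHAIN_APPROX_NONE)[0],key=cv2.contourArea)
    e=cv2.fitEllipse(cv2.convexHull(cs)); disc=np.zeros_like(g); cv2.ellipse(disc,e,1,-1)
    w=(disc>0)&(i.min(2)>130); y,x=np.nonzero(w); bu=[x.mean(),y.mean()]
    F,B=ray('wrist',[e[0],bu],.053,c); print('face',e,'bub',bu,w.sum()); return F,B
def turns(F,B,a,b):
    xh=np.array([[0,1],[-1,0]])@(a-b)[:2]; xh/=np.linalg.norm(xh); yh=np.array([-xh[1],xh[0]])
    o=(B-F)[:2]; op=np.array([o@xh,o@yh])*1e3
    n=lambda v:v/np.linalg.norm(v)
    da=n(np.array([-90.,190])); db=n(np.array([-90.,-190]))   # perp to foot-b, foot-a
    t=np.linalg.solve(7*np.c_[da,db],-op); print('off mm plate',op.round(2),'turn a,b deg',np.degrees(t).round(1)); return xh
E
python3 - <<'E'
from m import *
c=tuple(np.load('w1c.npy',allow_pickle=True)); c=tuple(np.array(v,float) for v in c); im=np.load('w1.npy')
i=im.astype(int); P={}
for k,s in(('a',(234,124)),('b',(376,243))):
    m=(i.min(2)>75)&(i.max(2)-i.min(2)<25); uv,N=blobs(m,s,9); P[k]=ray('wrist',uv,.086,c)[0]; print(k,uv,N,P[k].round(4))
F,B=level(im,c); print(F,B); xh=turns(F,B,P['a'],P['b']); print(xh,np.linalg.norm(P['a']-P['b']))
yh=np.array([-xh[1],xh[0]])
for k,s in(('a',1),('b',-1)): print('pred',k,F[:2]-.065*xh+s*.09*yh)
E
```

```text
a [np.float64(233.42857142857142), np.float64(122.0)] 7 [0.4415 0.0541 0.086 ]
b [np.float64(377.06666666666666), np.float64(241.73333333333332)] 15 [ 0.6057 -0.0238  0.086 ]
face ((350.67413330078125, 131.5852508544922), (53.20968246459961, 54.913673400878906), 30.240144729614258) bub [np.float64(343.6296296296296), np.float64(125.37037037037037)] 81
[0.55163736 0.07273776 0.053     ] [0.54289587 0.07680275 0.053     ]
off mm plate [-0.08  9.64] turn a,b deg [-44.4  42.9]
[0.42870257 0.90344568] 0.18171130227200336
pred a [0.44246158 0.05259703]
pred b [ 0.60508181 -0.02456944]
```

Request:
{"name": "carry_out", "arguments": {
  "series": [
    {"jaw":100,"linear":[-0.031,0.03,0],"spin":0},
    {"jaw":100,"linear":[-0.031,0.03,0],"spin":0},
    {"jaw":100,"linear":[0,0,0.04],"spin":0},
    {"jaw":100,"linear":[0,0,0.04],"spin":0},
    {"jaw":100,"linear":[0,0,0],"spin":0}
  ]
}}

```text
time_s: 3.25
tcp_pos: [0.6037, -0.032, 0.1593]
eef_rot: [-3.14, -0.02, 1.828]
force: [-1.6, 0.7, -0.2]
grip_width: 0.0851
```

Request:
{"name": "carry_out", "arguments": {
  "series": [
    {"jaw":100,"linear":[0.005,0.003,0.025],"spin":0},
    {"jaw":100,"linear":[0,0,0.03],"spin":0},
    {"jaw":100,"linear":[0,0,0.025],"spin":0},
    {"jaw":100,"linear":[0,0,0.015],"spin":0},
    {"jaw":100,"linear":[0,0,0],"spin":0}
  ]
}}

```text
time_s: 3.75
tcp_pos: [0.6057, -0.0312, 0.0693]
eef_rot: [3.138, -0.017, 1.819]
force: [-0.3, -0.6, 0.8]
grip_width: 0.0853
```

Run:
```python
from m import *
im,d=ctrl.get_image('wrist'); save('w2.png',im); s=ctrl.sense(); print(s['tcp_pos'],s['force'],s['joints'])
```

```text
[ 0.60668585 -0.0314178   0.07054838] [ 1.02898252 -0.37539487 -0.09945776] [-0.16607367  0.38041254 -0.26379457  0.92808586  0.01697295  1.15676626]
```

View pics/w2.png

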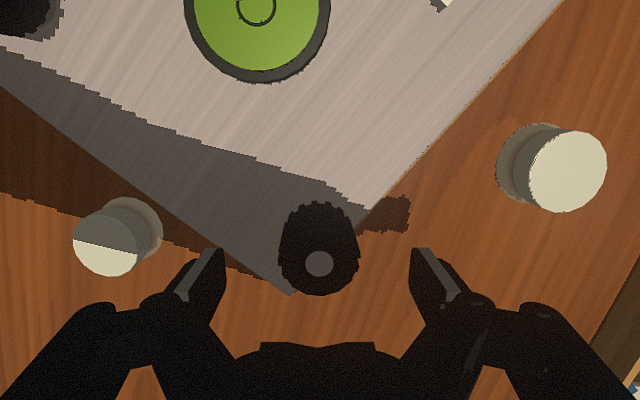

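The knob b cap at (319,263) sits midway between the jaws. It is about 7 mm ahead of the TCP, so I'll nudge forward, lower and close.

Request:
{"name": "carry_out", "arguments": {
  "series": [
    {"jaw":100,"linear":[0.0075,-0.001,0.006],"spin":0},
    {"jaw":100,"linear":[0,0,0.002],"spin":0},
    {"jaw":30,"linear":[0,0,0],"spin":0},
    {"jaw":30,"linear":[0,0,0],"spin":0},
    {"jaw":20,"linear":[0,0,0],"spin":0},
    {"jaw":20,"linear":[0,0,0],"spin":0},
    {"jaw":20,"linear":[0,0,0],"spin":0}
  ],
  "squeeze": 30
}}

```text
time_s: 4.5
tcp_pos: [0.6048, -0.0252, 0.0689]
eef_rot: [3.134, -0.011, 1.818]
force: [2.7, 0.8, -3.7]
grip_width: 0.0329
```

Request:
{"name": "carry_out", "arguments": {
  "series": [
    {"jaw":20,"linear":[0,0,0],"spin":8.5},
    {"jaw":20,"linear":[0,0,0],"spin":8.5},
    {"jaw":20,"linear":[0,0,0],"spin":8.5},
    {"jaw":20,"linear":[0,0,0],"spin":8.5},
    {"jaw":20,"linear":[0,0,0],"spin":8.5},
    {"jaw":20,"linear":[0,0,0],"spin":0}
  ]
}}

```text
time_s: 5.1
tcp_pos: [0.6045, -0.0249, 0.0703]
eef_rot: [-3.139, -0.013, 1.064]
force: [-1.3, 0.3, -0.9]
grip_width: 0.0331
```

```bash
cat > chk.py <<'E'
from m import *
import sys
a=np.array([.4420,.0533,.086]);b=np.array([.6053,-.0242,.086])
s=ctrl.sense(); c=cal('wrist'); im,d=ctrl.get_image('wrist'); save(sys.argv[1],im)
print(s['time_s'],s['tcp_pos'].round(4),s['eef_rot'].round(3),s['joints'].round(2),s['grip_width'])
print(proj('wrist',[[.5517,.0727,.053]],c))
F,B=level(im,c,proj('wrist',[[.5517,.0727,.053]],c)[0]); print(F,B); turns(F,B,a,b)
E
python3 chk.py w3.png
```

```text
5.1 [ 0.6045 -0.0249  0.0703] [-3.139 -0.013  1.064] [-0.15  0.37 -0.27  0.92  0.01  1.92] 0.033110345572547016
[[126.76077626 128.96175835]]
face ((125.63471221923828, 128.00857543945312), (103.58110809326172, 118.31755065917969), 143.53497314453125) bub [np.float64(106.05844155844156), np.float64(132.69805194805195)] 308
[0.55148318 0.07335913 0.053     ] [0.54120987 0.07659833 0.053     ]
off mm plate [-1.48 10.67] turn a,b deg [-62.5  34.2]
```

View pics/w3.png

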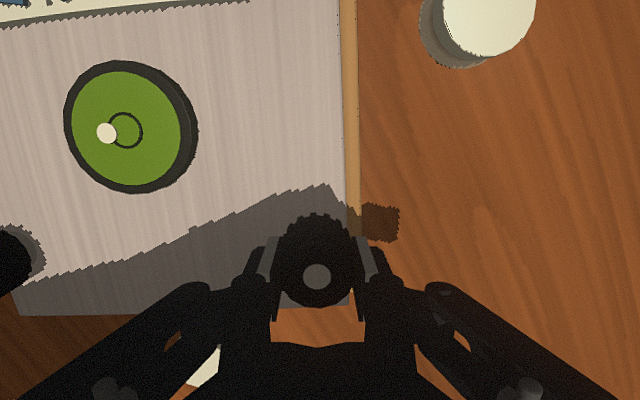

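Request:
{"name": "carry_out", "arguments": {
  "series": [
    {"jaw":20,"linear":[0,0,0],"spin":0},
    {"jaw":20,"linear":[0,0,0],"spin":0},
    {"jaw":20,"linear":[0,0,0],"spin":0},
    {"jaw":20,"linear":[0,0,0],"spin":0},
    {"jaw":20,"linear":[0,0,0],"spin":0}
  ]
}}

```text
time_s: 5.65
tcp_pos: [0.6045, -0.025, 0.0703]
eef_rot: [-3.139, -0.013, 1.073]
force: [-1.2, 0.4, 1.1]
grip_width: 0.0329
```

```bash
python3 chk.py w4.png; python3 -c "
from m import *
print(ctrl.sense()['force'],ctrl.sense()['ft_torque'])"
```

```text
5.65 [ 0.6045 -0.025   0.0703] [-3.139 -0.013  1.073] [-0.15  0.37 -0.27  0.92  0.01  1.91] 0.03286129610400729
[[127.47165653 127.19900499]]
face ((126.38240051269531, 126.25004577636719), (104.07395935058594, 118.36402130126953), 143.59976196289062) bub [np.float64(114.11783439490446), np.float64(133.65923566878982)] 314
[0.55149248 0.07334468 0.053     ] [0.54372341 0.07354832 0.053     ]
off mm plate [-3.15  7.11] turn a,b deg [-62.3   2.1]
[-0.91278804  1.31723067  1.67160442] [-0.19255347  0.1098198  -0.01900053]
```

The bubble lags the screw, so I'll let it settle.

Request:
{"name": "carry_out", "arguments": {
  "series": [
    {"jaw":20,"linear":[0,0,0],"spin":0},
    {"jaw":20,"linear":[0,0,0],"spin":0},
    {"jaw":20,"linear":[0,0,0],"spin":0},
    {"jaw":20,"linear":[0,0,0],"spin":0},
    {"jaw":20,"linear":[0,0,0],"spin":0},
    {"jaw":20,"linear":[0,0,0],"spin":0},
    {"jaw":20,"linear":[0,0,0],"spin":0},
    {"jaw":20,"linear":[0,0,0],"spin":0},
    {"jaw":20,"linear":[0,0,0],"spin":0},
    {"jaw":20,"linear":[0,0,0],"spin":0}
  ]
}}

```text
time_s: 6.7
tcp_pos: [0.6045, -0.0249, 0.0703]
eef_rot: [-3.139, -0.013, 1.074]
force: [-1.8, 1.1, 0.4]
grip_width: 0.0326
```

```bash
python3 chk.py w5.png
```

```text
6.7 [ 0.6045 -0.0249  0.0703] [-3.139 -0.013  1.074] [-0.15  0.37 -0.27  0.92  0.01  1.91] 0.032606179263028105
[[127.50674575 127.13245273]]
face ((126.37816619873047, 126.17217254638672), (104.09638214111328, 118.43831634521484), 144.08335876464844) bub [np.float64(113.95819935691318), np.float64(133.52090032154342)] 311
[0.55147795 0.07335888 0.053     ] [0.54365704 0.07362347 0.053     ]
off mm plate [-3.11  7.18] turn a,b deg [-62.3   2.7]
```

Request:
{"name": "carry_out", "arguments": {
  "series": [
    {"jaw":100,"linear":[0,0,0],"spin":0},
    {"jaw":100,"linear":[0,0,0],"spin":0},
    {"jaw":100,"linear":[0,0,0],"spin":0},
    {"jaw":100,"linear":[0,0,0],"spin":0},
    {"jaw":100,"linear":[0,0,-0.035],"spin":0},
    {"jaw":100,"linear":[0,0,-0.035],"spin":0},
    {"jaw":100,"linear":[-0.002,-0.045,0],"spin":0},
    {"jaw":100,"linear":[-0.002,-0.045,0],"spin":0},
    {"jaw":100,"linear":[-0.002,-0.045,0],"spin":0},
    {"jaw":100,"linear":[-0.002,-0.045,0],"spin":0}
  ]
}}

```text
time_s: 7.75
tcp_pos: [0.4476, 0.0525, 0.1439]
eef_rot: [3.133, -0.02, 1.069]
force: [-0.7, 1.4, 0.9]
grip_width: 0.0854
```

Request:
{"name": "carry_out", "arguments": {
  "series": [
    {"jaw":100,"linear":[0,0,0],"spin":0},
    {"jaw":100,"linear":[0,0,0],"spin":0}
  ]
}}

```text
time_s: 7.95
tcp_pos: [0.4404, 0.0547, 0.1428]
eef_rot: [3.138, -0.018, 1.072]
force: [0.6, -0.6, 1.2]
grip_width: 0.0853
```

```bash
python3 chk.py w6.png
python3 - <<'E'
from m import *
c=cal('wrist'); i=cv2.imread('pics/w6.png').astype(int); p=proj('wrist',[[.442,.0533,.085]],c)[0]; m=(i.min(2)>75)&(i.max(2)-i.min(2)<25)
print(p,[ (ray('wrist',u,.086,c)[0].round(4),u,N) for u,N in [blobs(m,p,14)]])
E
```

```text
7.95 [0.4404 0.0547 0.1428] [ 3.138 -0.018  1.072] [-0.03  0.02 -0.54  1.    0.01  2.04] 0.08533079589924203
[[442.22625033 108.54941395]]
face ((442.81707763671875, 107.70734405517578), (74.93370056152344, 82.23196411132812), 30.940155029296875) bub [np.float64(435.64596273291926), np.float64(112.3913043478261)] 161
[0.55230304 0.07303626 0.053     ] [0.54646882 0.07246841 0.053     ]
off mm plate [-3.01  5.03] turn a,b deg [-51.6  -6.1]
[320.08126152 216.70036788] [(array([nan, nan, nan]), [np.float64(nan), np.float64(nan)], np.int64(0))]m.py:4: RuntimeWarning: Mean of empty slice.
  return [x[k].mean(),y[k].mean()],k.sum()
  ret = ret.dtype.type(ret / rcount)
```

View pics/w6.png

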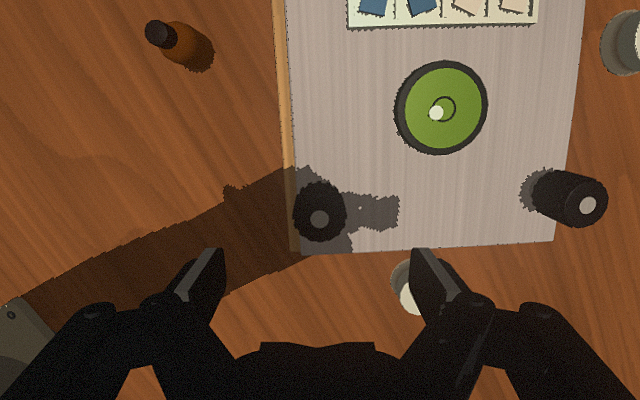

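The cap of knob a is at (320,219), where predicted, and all the bystanders are standing. Next: descend, grip and turn a anticlockwise about 52°.

Request:
{"name": "carry_out", "arguments": {
  "series": [
    {"jaw":100,"linear":[-0.002,0.002,0.025],"spin":0},
    {"jaw":100,"linear":[-0.001,0,0.03],"spin":0},
    {"jaw":100,"linear":[0,0,0.015],"spin":0},
    {"jaw":100,"linear":[0,0,0.005],"spin":0},
    {"jaw":100,"linear":[0,0,0],"spin":0}
  ]
}}

```text
time_s: 8.5
tcp_pos: [0.4509, 0.0498, 0.0678]
eef_rot: [3.131, -0.022, 1.069]
force: [0.2, 0.1, 0.0]
grip_width: 0.0854
```

Request:
{"name": "carry_out", "arguments": {
  "series": [
    {"jaw":100,"linear":[-0.001,-0.009,0],"spin":0},
    {"jaw":100,"linear":[0,0,0],"spin":0}
  ]
}}

```text
time_s: 8.7
tcp_pos: [0.4439, 0.053, 0.0687]
eef_rot: [3.129, -0.022, 1.068]
force: [-0.6, -0.5, -0.1]
grip_width: 0.0856
```

Request:
{"name": "carry_out", "arguments": {
  "series": [
    {"jaw":100,"linear":[0,-0.002,0],"spin":0},
    {"jaw":30,"linear":[0,0,0],"spin":0},
    {"jaw":30,"linear":[0,0,0],"spin":0},
    {"jaw":20,"linear":[0,0,0],"spin":0},
    {"jaw":20,"linear":[0,0,0],"spin":0},
    {"jaw":20,"linear":[0,0,0],"spin":0}
  ]
}}

```text
time_s: 9.3
tcp_pos: [0.4425, 0.0551, 0.0715]
eef_rot: [3.128, -0.025, 1.069]
force: [2.1, -1.2, -3.6]
grip_width: 0.0328
```

Request:
{"name": "carry_out", "arguments": {
  "series": [
    {"jaw":20,"linear":[0,0,0],"spin":-8.5},
    {"jaw":20,"linear":[0,0,0],"spin":-8.5},
    {"jaw":20,"linear":[0,0,0],"spin":-8.5},
    {"jaw":20,"linear":[0,0,0],"spin":-8.5},
    {"jaw":20,"linear":[0,0,0],"spin":-8.5},
    {"jaw":20,"linear":[0,0,0],"spin":-8.5},
    {"jaw":20,"linear":[0,0,0],"spin":0},
    {"jaw":20,"linear":[0,0,0],"spin":0}
  ]
}}

```text
time_s: 10.1
tcp_pos: [0.4413, 0.0551, 0.0715]
eef_rot: [3.116, -0.007, 1.971]
force: [-0.5, 1.0, 1.2]
grip_width: 0.033
```

Request:
{"name": "carry_out", "arguments": {
  "series": [
    {"jaw":100,"linear":[0,0,0],"spin":0},
    {"jaw":100,"linear":[0,0,0],"spin":0},
    {"jaw":100,"linear":[0,0,0],"spin":0},
    {"jaw":100,"linear":[0,0,0],"spin":0},
    {"jaw":100,"linear":[0,0,-0.03],"spin":0},
    {"jaw":100,"linear":[0,0,-0.04],"spin":0},
    {"jaw":100,"linear":[0,0.03,-0.03],"spin":0},
    {"jaw":100,"linear":[-0.01,0.03,0],"spin":0},
    {"jaw":100,"linear":[-0.01,0,0],"spin":0},
    {"jaw":100,"linear":[0,0,0],"spin":0}
  ]
}}

```text
time_s: 11.1
tcp_pos: [0.5024, 0.0578, 0.1753]
eef_rot: [3.118, -0.007, 1.963]
force: [0.1, -0.8, 0.1]
grip_width: 0.0856
```

Request:
{"name": "carry_out", "arguments": {
  "series": [
    {"jaw":100,"linear":[0,0,0],"spin":0},
    {"jaw":100,"linear":[0,0,0],"spin":0},
    {"jaw":100,"linear":[0,0,0],"spin":0},
    {"jaw":100,"linear":[0,0,0],"spin":0}
  ]
}}

```text
time_s: 11.5
tcp_pos: [0.4976, 0.0577, 0.1726]
eef_rot: [3.125, -0.01, 1.962]
force: [0.4, 0.3, -0.9]
grip_width: 0.0851
```

```bash
python3 chk.py w7.png
```

```text
11.5 [0.4976 0.0577 0.1726] [ 3.125 -0.01   1.962] [-0.02  0.1  -0.39  1.07  0.02  1.16] 0.0851167426714588
[[379.88926089 198.01738373]]
face ((379.5032958984375, 197.47105407714844), (60.55329513549805, 64.93931579589844), 59.77376174926758) bub [np.float64(384.6470588235294), np.float64(198.52941176470588)] 17
[0.55117967 0.07301544 0.053     ] [0.55570853 0.07383602 0.053     ]
off mm plate [ 2.68 -3.74] turn a,b deg [42.6  8.7]
```

View pics/w7.png

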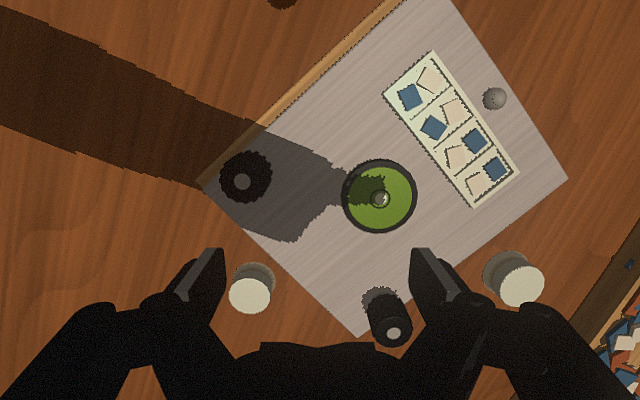

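The bubble is inside the ring, but a shadow splits it. I'll shift the arm for a clean check.

Request:
{"name": "carry_out", "arguments": {
  "series": [
    {"jaw":100,"linear":[-0.025,0.01,-0.035],"spin":0},
    {"jaw":100,"linear":[-0.025,0.01,-0.035],"spin":0},
    {"jaw":100,"linear":[0,0,0],"spin":0},
    {"jaw":100,"linear":[0,0,0],"spin":0},
    {"jaw":100,"linear":[0,0,0],"spin":0}
  ]
}}

```text
time_s: 12.05
tcp_pos: [0.5287, 0.018, 0.2391]
eef_rot: [3.136, -0.016, 1.963]
force: [-1.2, -0.2, 0.2]
grip_width: 0.0849
```

```bash
python3 chk.py w8.png; python3 -c "
import cv2
i=cv2.imread('pics/w8.png');from m import *
p=proj('wrist',[[.5517,.0727,.053]])[0].astype(int)
cv2.imwrite('pics/w8c.png',cv2.resize(i[p[1]-40:p[1]+40,p[0]-40:p[0]+40],None,fx=6,fy=6))"
```

```text
12.05 [0.5287 0.018  0.2391] [ 3.136 -0.016  1.963] [-0.1   0.11 -0.23  1.23  0.02  1.08] 0.08488859817212185
[[357.48485295 134.67009737]]
face ((357.0705871582031, 134.23509216308594), (53.42953872680664, 55.26594161987305), 36.914764404296875) bub [np.float64(357.6951219512195), np.float64(134.5609756097561)] 82
[0.55112934 0.07293627 0.053     ] [0.5518524  0.07288276 0.053     ]
off mm plate [ 0.26 -0.68] turn a,b deg [ 5.6 -0.6]
```

View pics/w8c.png

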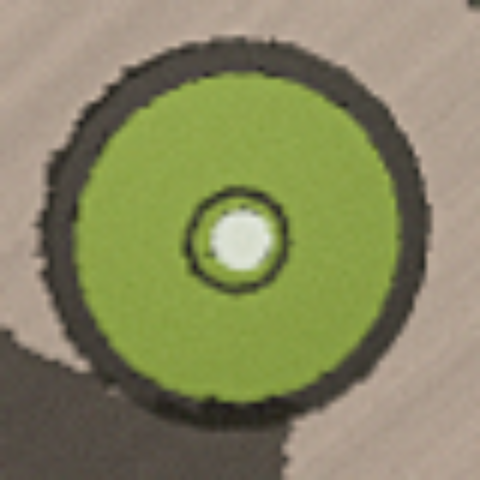

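The bubble is wholly inside the ring, about 0.7 mm off centre. It had settled for over a second, and the arm is clear of everything, so I'm handing in.

```bash
python3 -c "
from plant import ctrl
print(ctrl.close_job())"
```

```text
the job is handed in; nothing more can be done
None
```

The plate is levelled: at the last check the bubble sat about 0.7 mm from the centre of the ring mark, wholly inside it. I turned screw b about 43° clockwise, then screw a about 52° anticlockwise. Both knobs are released, and the arm was hovering clear, with the TCP 0.24 m up, when I handed in at about 12 s.

- **Disagreeing readings, bubble lag:** the first reading, just after turning b, was misleading because the bubble lags the screw. I waited and measured again.
- **Disagreeing readings, b released:** the correction still needed on a read 62° before b was let go and 52° after. I used the second value.
- **Disagreeing readings, shadow:** the first look after turning a seemed to show 4.6 mm off centre, because a shadow covered part of the bubble. A clean view with the shadow moved away gave the 0.7 mm.
- **Bystanders:** I did not measure their positions at the end. Contact forces stayed small all through. The dropper and both tubs looked undisturbed in the wrist pictures, and the arm never came near the bowl, brush, sherd or cup.

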